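Open the stone display case and press the stones into their sockets

ROBOT

A 6-joint arm with a two-finger parallel gripper is mounted at the origin on the work surface. World frame = base frame: x ahead of the robot, y to its left, z up, the work surface at z = 0. Lengths are in m, angles in rad, forces in N, time in s.
With the tool pointing down it reaches from about 0.35 to 0.975 m from the base axis. Payload 4.9 kg.
Tool frame: the origin (TCP) lies midway between the tips of the shut fingers; the grasp point (between the pads) lies ctrl.tcp_to_grasp behind it (ctrl.tcp_to_grasp is the distance from the TCP to the grasp point, in m); z points along the fingers, y is the direction in which the jaws open and shut (so a half turn about z gives the same grasp; the last joint's range is limited). The gripper opens to 85 mm and grips with 20 to 120 N. Pads are 22 mm wide; open, the fingers measure 114 mm over their backs; the gripper's body (76 mm by 85 mm) begins 54 mm behind the grasp point. The pads swing forward as they close: fully open they stand 13 mm farther back than shut.
Start: joints at [-1.446, 0.053, 1.613, -0, 1.476, -0.119], TCP at [0.151, -0.606, 0.231] pointing down, gripper open.
Joint ranges: [-3.01, 3.01], [-1.01, 2.22], [0.06, 2.58], [-1.02, 4.17], [0.09, 2.62], [-3.14, 3.14]. Speed limits (rad/s): [2.57, 2.57, 3.14, 3.14, 3.14, 3.14].

INTERFACE

Orientations are given as a rotation vector (axis times angle).
In Python, from station import ctrl, get_image, calibration, finish_job, models gives the robot as it stands.
- The arm moves only by the shell command python3 -m creep 'ROWS' [FORCE]. ROWS is JSON, a list of rows, each a list of 7 numbers: the opening, from 0 (shut) to 1 (fully open), then the shift along the tool's x, y, z in m, then the turn, a rotation vector about the tool's x, y, z in degrees. A call has 1 to 20 rows; each row shifts and turns the commanded pose from where the row before left it, along the tool's axes as they then stand; what a row does not reach is not made up. A row lasts 1/10 s, in which the tool goes at most 50 mm and 8.59 degrees, less where a joint would pass 70% of its speed; a pose out of reach is approached as far as the arm can. A call with a gripper value outside its range is refused whole. The fingers move at their own pace and stop on an object; FORCE is the grip in N (left out, the last holds). Time passes only in rows, so rows that do not move let the fingers close. It gives the time, the measured TCP pose, the force and the opening at its end, in the units of the state.
- ctrl.get_obs(): the state, without advancing time (a new reading comes with each control period).
- get_image(name): name is "side" or "top" or "wrist"; returns the picture (384x512x3 uint8, red, green, blue); there is no depth.
- calibration(name): a dict with "mtx" (3x3 intrinsics, pixels), "R" (3x3) and "t" (3): a world point X has camera coordinates R X + t. Camera axes: x right, y down, z forward; pixel columns grow to the right and rows downward; lengths in m; the calibration is good to about 2 mm. A picture is of the moment at which its call begins: read the wrist's pose just before it. calibration takes no time and is no camera call; for the wrist camera it gives the pose at the moment of the call.
- finish_job(): hands the job in, once; it reports no verdict.
Trained networks look in the newest picture that a camera, given by its name, has taken for a name from the list of things; names that differ only in an ending like _2 or _b are one class to them, and where a whole thing is asked for, a point or a joint stands for the part that bears it (a point fixed in the world has none). Each returns a list of dicts, best first, with "conf" (0 to 1); they miss things now and then, are a little off and sometimes report something else, mostly with a low value. They report only what shows in the picture. A call takes as long as a camera call. They do not tell look-alikes from the thing itself.
- models.search_frame(camera, name): "extent" ([left, top, right, bottom] in pixels, round what is visible of it).
The state is a dict: "t": time; "q": joint angles; "dq": joint speeds; "effort": joint torques, N m; "tool_pos": TCP position; "tool_rot": TCP orientation; "contact_force": force on the tool from outside, world axes, zero at the start; "wrist_torque": the same for the moment, N m; "opening": finger opening in m.
Only numpy, scipy, OpenCV 4.12 (cv2) and the standard library are available. Lean on these libraries where they do the work, as an engineer would, in place of code of your own. Each camera call takes 0.05 s, during which the arm holds its last target. There are 200 camera calls.

TASK

Open the display case: tip the loose lid up by the pull at its front edge while its far edge still rests on the case, then lift it off and lay it flat, right way up, on the bare table. Put every mounted stone that is there into a socket of its own and press each one straight down with the wooden pusher, never with the fingers or while holding the stone, until it snaps fully home, level on the socket's floor. Finally stand the pusher upright on its coaster again, and leave the jar, the candle and the bowl where they are.

Things in the scene. Friction and masses are not known exactly. Their poses are not given: they have to be found in the camera images.
- case: Low dark wooden case fixed to the table, 180 (x) by 180 (y) by 34 mm high; its place and yaw vary. Origin: centre of its underside, z up, front = -x side. Inside a 6 mm wide, 6 mm high rim lies a board, its top 28 mm above the table, with four round sockets two by two, 84 mm apart, at x, y = -42 or +42 mm.
- case_back (a point): Middle of the top of the case's far (+x) rim, 34 mm above the table.
- socket1 (a point): Centre of the floor of the socket at the case's front (-x), -y corner, 10 mm above the table; a stone is home with its origin here. Each socket is 67 mm across, 18 mm deep; four sprung rounded steel noses reach in from its wall, 13.6 mm above the floor. A stone set in rests loosely on them, its origin 13 mm above this point; 8 to 15 N straight down snaps it past them on to the floor.
- socket2 (a point): The same for the socket at the case's front (-x), +y corner.
- socket3 (a point): The same for the socket at the far (+x), -y corner.
- socket4 (a point): The same for the socket at the far (+x), +y corner.
- lid: Loose wooden lid, 160 g: plate 180 by 180 by 8 mm over a plug 160 by 160 by 5 mm that sits inside the case's rim with 4 mm play. Origin: centre of the plug's underside, z up; plate from z = 5 to 13 mm. Starts on the case, axes along the case's, origin 29 mm up. At the middle of its front (-x) edge an upright pull, 24 (x) by 14 (y) by 32 mm high, z = 13 to 45 mm: pinch it across its 14 mm.
- lid_pull (a point): Grip point inside the pull: 72 mm to the front of the lid's centre, 33 mm above its underside, 20 mm above the plate.
- lid_back (a point): Middle of the lid's far (+x) edge, at the underside of the plate; rests on the case's far rim at the start.
- stone1: Mounted stone, one of four equal ones (three or four are there, None if absent), first standing on the table. Brass mount 64 mm across, 14 mm high, foot tapered to 57 mm over its lowest 6 mm, shoulder narrowed to 58 mm. On it a flat-topped round dark blue stone 44 mm across, 14 to 34 mm above the underside: grip here. 110 g. Origin: centre of the underside, z up.
- stone2: Mounted stone, just like stone1.
- stone3: Mounted stone, just like stone1.
- stone4: Mounted stone, just like stone1.
- pusher: Loose light-wood pusher, 250 g, standing on the coaster at first: a flat round foot 60 mm across and 22 mm high, with a grip post 28 mm across above it, 95 mm high in all. Origin at the centre of the foot's underside, z along the post. Grip the post and press with the foot flat on the stone.
- coaster: Round cork coaster fixed to the table, 110 mm across, 3 mm thick; origin at the centre of its underside.
- jar: Bystander: glass jar with a cork cap, 72 mm across, 120 mm high, origin under its centre.
- candle: Bystander: white candle pot, 76 mm across, 100 mm high, origin under its centre.
- bowl: Bystander: small white bowl, 90 mm across, 40 mm high, origin under its centre.
There are look-alikes about, which are no part of the job. What is shaped like the stone4 but red is not meant.

How it is judged:
On the way, in this order (a step that is already met when the one before it is completed fails the run):
1. the lid is tipped up by its front, its far edge still on the case's far rim (angle between lid's own z axis and vertical above 0.17 rad and distance between lid_back and case_back below 0.03 m), for 0.1 s.
2. the lid lies flat, right way up, on the bare table, let go (height (world z) of lid below 0.006 m and angle between lid's own z axis and vertical below 0.06 rad and linear speed of lid below 0.03 m/s and contact force between the fingers and lid below 0.2 N), for 0.2 s.
3. every mounted stone that is there is snapped home on the floor of a socket ((distance between stone1 and socket1 below 0.004 m or distance between stone1 and socket2 below 0.004 m or distance between stone1 and socket3 below 0.004 m or distance between stone1 and socket4 below 0.004 m) and angle between each of stone1, stone2, stone3, stone4's own z axis and vertical below 0.08 rad and (distance between stone2 and socket1 below 0.004 m or distance between stone2 and socket2 below 0.004 m or distance between stone2 and socket3 below 0.004 m or distance between stone2 and socket4 below 0.004 m) and (distance between stone3 and socket1 below 0.004 m or distance between stone3 and socket2 below 0.004 m or distance between stone3 and socket3 below 0.004 m or distance between stone3 and socket4 below 0.004 m) and (distance between stone4 and socket1 below 0.004 m or distance between stone4 and socket2 below 0.004 m or distance between stone4 and socket3 below 0.004 m or distance between stone4 and socket4 below 0.004 m)), for 0.2 s.
At the end, for the whole second after the job is handed in: Each stone present: within 4 mm of a socket floor's centre, within 0.08 rad of level. Lid flat (0.06 rad), right way up, on the table (under 6 mm). Pusher upright (0.08 rad), within 28 mm of the coaster's centre, under 10 mm up. All let go, at rest (all of step 2 and all of step 3 and horizontal distance between pusher and coaster below 0.028 m and angle between pusher's own z axis and vertical below 0.08 rad and height (world z) of pusher below 0.01 m and linear speed of pusher below 0.03 m/s); the robot touches nothing.
It fails at once if the fingers press or touch a stone that is deeper than about half way into its socket (within 7 mm of home): it must be pressed with the pusher, not with the fingers or while held ((contact force between the fingers and stone1 above 1 N and (distance between stone1 and socket1 below 0.007 m or distance between stone1 and socket2 below 0.007 m or distance between stone1 and socket3 below 0.007 m or distance between stone1 and socket4 below 0.007 m)) or (contact force between the fingers and stone2 above 1 N and (distance between stone2 and socket1 below 0.007 m or distance between stone2 and socket2 below 0.007 m or distance between stone2 and socket3 below 0.007 m or distance between stone2 and socket4 below 0.007 m)) or (contact force between the fingers and stone3 above 1 N and (distance between stone3 and socket1 below 0.007 m or distance between stone3 and socket2 below 0.007 m or distance between stone3 and socket3 below 0.007 m or distance between stone3 and socket4 below 0.007 m)) or (contact force between the fingers and stone4 above 1 N and (distance between stone4 and socket1 below 0.007 m or distance between stone4 and socket2 below 0.007 m or distance between stone4 and socket3 below 0.007 m or distance between stone4 and socket4 below 0.007 m))).
It fails at once if the jar, the candle or the bowl is moved more than 30 mm or tipped over (distance of any of jar, candle, bowl from where it was at the start of the episode above 0.03 m or angle between any of jar, candle, bowl's own z axis and vertical above 0.4 rad).
Of stone1, stone2, stone3, stone4 only 3 to 4 are there at a start; the rules pass over those that are not, and their reading is None.
At some moment in a run one of stone1, stone2, stone3, stone4, pusher may be knocked a few centimetres aside while the robot is not near it.
It also fails if it takes over 208 s, if anything falls off the work surface, if the arm or the gripper's body presses on something with over 40 N, if the wrist force passes 120 N, or if a joint passes its speed limit or range.

## Working session

There is one attempt and no reset: what is moved stays moved. The work goes in short steps, Python scripts to look and compute and a shell command to move; the robot and the scene stay as the last step left them, time stands still between calls to the robot, and variables do not carry over. Pictures are saved under pics/ and viewed, about 12 in all and at most 16, crops included, and the job is handed in when it is done.

```bash
ls; mkdir -p pics
cat > h.py <<'E'
import numpy as np, cv2
from station import ctrl,get_image,calibration,finish_job,models
from scipy.spatial.transform import Rotation as R
def snap(n,f=None):
    im=get_image(n)
    if f: cv2.imwrite('pics/'+f,im[:,:,::-1])
    return im
def ray(n,px,c=None):
    c=c or calibration(n); K,Rm,t=map(np.array,(c['mtx'],c['R'],c['t']))
    d=Rm.T@np.linalg.inv(K)@np.array([px[0],px[1],1.]); return -Rm.T@t,d/np.linalg.norm(d)
def atz(n,px,z,c=None):
    o,d=ray(n,px,c); return o+d*(z-o[2])/d[2]
def proj(n,X,c=None):
    c=c or calibration(n); p=np.array(c['mtx'])@(np.array(c['R'])@np.array(X,float)+np.array(c['t'])); return p[:2]/p[2]
E
python3 - <<'E'
from h import *
o=ctrl.get_obs(); print(o,ctrl.tcp_to_grasp)
a=snap('top');b=snap('side')
cv2.imwrite('pics/a.png',a[:,:,::-1]);cv2.imwrite('pics/b.png',b[:,:,::-1])
for c in('top','side'):
    print(c,-np.array(calibration(c)['R']).T@np.array(calibration(c)['t']))
    for n in('case','lid','lid_pull','stone1','pusher','coaster','jar','candle','bowl'):
        print(c,n,[(np.round(r['extent']).tolist(),round(r['conf'],2)) for r in models.search_frame(c,n)][:6])
E
```

```text
pics
{'t': 0.0, 'q': array([-1.44600602e+00,  5.33326544e-02,  1.61431156e+00,  1.89439886e-05,
        1.47596542e+00, -1.18992800e-01]), 'dq': array([-0.00033922,  0.00010516,  0.00138648, -0.00064229, -0.00102526,
       -0.00025378]), 'effort': array([ 2.75866179e-03, -3.93680906e+01, -3.70171487e+01,  1.91543868e-04,
        7.13006637e-03, -1.58114511e-05]), 'tool_pos': array([ 0.15079192, -0.60589763,  0.23006752]), 'tool_rot': array([-3.11628163e+00, -3.81737991e-01, -2.04233340e-05]), 'contact_force': array([-0.08149163, -0.14693364,  0.33270537]), 'wrist_torque': array([-0.05517952, -0.01704794, -0.01116586]), 'opening': 0.08529433395120493} 0.0187
top [ 3.87838301e-01 -1.01770539e-03  1.14536947e+00]
top case []
top lid [([235.0, 138.0, 303.0, 208.0], 0.96)]
top lid_pull [([231.0, 138.0, 305.0, 208.0], 0.93)]
top stone1 [([146.0, 234.0, 166.0, 250.0], 0.77), ([349.0, 203.0, 367.0, 223.0], 0.76), ([389.0, 163.0, 410.0, 179.0], 0.72), ([156.0, 197.0, 166.0, 214.0], 0.69), ([161.0, 151.0, 175.0, 171.0], 0.59), ([196.0, 204.0, 208.0, 216.0], 0.56)]
top pusher [([345.0, 127.0, 
[... 273 characters left out ...]
.0, 189.0, 276.0, 227.0], 0.81)]
side lid [([208.0, 170.0, 273.0, 215.0], 0.83)]
side lid_pull [([211.0, 172.0, 274.0, 216.0], 0.81)]
side stone1 [([248.0, 280.0, 264.0, 302.0], 0.89), ([182.0, 246.0, 201.0, 263.0], 0.79), ([240.0, 238.0, 250.0, 258.0], 0.69), ([276.0, 134.0, 287.0, 144.0], 0.65), ([217.0, 267.0, 230.0, 284.0], 0.64), ([293.0, 156.0, 303.0, 174.0], 0.44)]
side pusher [([243.0, 132.0, 258.0, 157.0], 0.83), ([193.0, 297.0, 220.0, 347.0], 0.23)]
side coaster [([236.0, 147.0, 268.0, 163.0], 0.61)]
side jar [([191.0, 297.0, 219.0, 347.0], 0.56)]
side candle [([319.0, 120.0, 333.0, 151.0], 0.9), ([203.0, 187.0, 277.0, 227.0], 0.31)]
side bowl [([147.0, 276.0, 182.0, 304.0], 0.76)]
```

View pics/a.png

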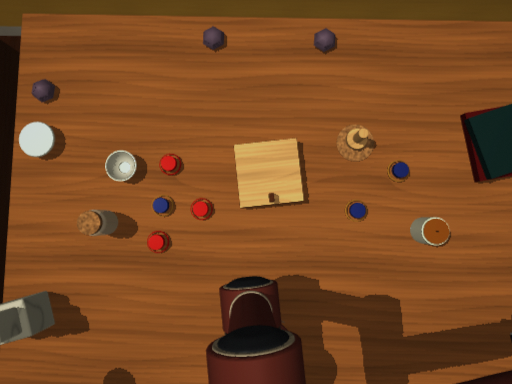

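View pics/b.png

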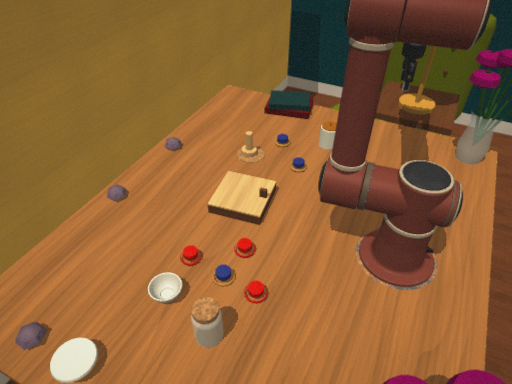

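The top view shows a lid at (269,173) with its pull at (271,198), blue stones at (163,206), (357,211) and (400,171), reds at (170,164), (201,209) and (158,242), and the pusher on the coaster at (357,140). The side view agrees: 3 blue stones, 3 reds.

```bash
cat >> h.py <<'E'
def go(pos,yaw=None,tilt=None):
    """print turn (deg, tool axes) then shift in tool axes AFTER the turn. yaw: direction (rad) of tool x, tool pointing down"""
    o=ctrl.get_obs(); R0=R.from_rotvec(o['tool_rot'])
    R1=R0 if yaw is None else R.from_euler('z',yaw)*R.from_euler('x',np.pi)
    if tilt is not None: R1=tilt*R1
    tr=(R0.inv()*R1).as_rotvec(degrees=True)
    s=R1.inv().apply(np.array(pos)-o['tool_pos'])
    print('turn',tr.round(2),'shift(mm)',(s*1000).round(1)); return tr,s
def yawnow():
    x=R.from_rotvec(ctrl.get_obs()['tool_rot']).as_matrix()[:,0]; return np.arctan2(x[1],x[0])
E
python3 - <<'E'
from h import *
a=cv2.imread('pics/a.png'); 
for n,px,z in [('pull',(271,194),.074),('lidc',(269,173),.042),('pushertop',(364,133),.095),('s',(163,205),.034),('s',(357,210),.034),('s',(400,170),.034),('r',(170,163),.034),('r',(201,208),.034),('r',(158,241),.034),('coaster',(355.5,144),.003),('bowl',(121,166),.04),('jar',(92,223),.12),('candle',(436,232),.1)]:
    print(n,px,atz('top',px,z).round(3))
print('side', *[atz('side',p,.034).round(3) for p in ((224,270),(299,161),(283,138))])
for p in [(234,144),(297,138),(304,201),(240,208)]: print(atz('top',p,.042).round(3))
c=calibration('wrist'); Rc=np.array(c['R']);o=ctrl.get_obs();Rt=R.from_rotvec(o['tool_rot']).as_matrix()
print('cam in tool', (Rt.T@(-Rc.T@np.array(c['t'])-o['tool_pos'])).round(3),(Rt.T@Rc.T).round(3), c['mtx'][0], np.degrees(yawnow()))
go([.40,0,.40],0.08)
E
```

```text
pull (271, 194) [ 0.456 -0.022  0.074]
lidc (269, 173) [ 0.517 -0.015  0.042]
pushertop (364, 133) [ 0.626 -0.268  0.095]
s (163, 205) [0.419 0.284 0.034]
s (357, 210) [ 0.419 -0.266  0.034]
s (400, 170) [ 0.535 -0.386  0.034]
r (170, 163) [0.54  0.269 0.034]
r (201, 208) [0.413 0.175 0.034]
r (158, 241) [0.317 0.293 0.034]
coaster (355.5, 144) [ 0.613 -0.267  0.003]
bowl (121, 166) [0.527 0.407 0.04 ]
jar (92, 223) [0.365 0.446 0.12 ]
candle (436, 232) [ 0.365 -0.457  0.1  ]
side [0.414 0.291 0.034] [ 0.412 -0.263  0.034] [ 0.525 -0.376  0.034]
[0.598 0.086 0.042]
[ 0.619 -0.092  0.042]
[ 0.44  -0.115  0.042]
[0.416 0.064 0.042]
cam in tool [ 0.083 -0.001 -0.144] [[-0.    -0.947 -0.32 ]
 [ 1.    -0.     0.   ]
 [-0.001 -0.32   0.947]] [314.62536263   0.         254.78715926] 13.968301226139287
turn [0.   0.   9.38] shift(mm) [ 296.8 -584.7 -168.7]
```

```bash
python3 -c "
from h import *
go([.54,-.01,.26],.12)"
```

```text
turn [0.   0.   7.09] shift(mm) [ 457.7 -545.6  -28.7]
```

```bash
python3 -m creep '[[1,0,0,-0.03,0,0,7.1],[1,0.024,-0.042,0,0,0,0],[1,0.03,-0.038,0,0,0,0],[1,0.03,-0.038,0,0,0,0],[1,0.03,-0.038,0,0,0,0],[1,0.03,-0.038,0,0,0,0],[1,0.03,-0.038,0,0,0,0],[1,0.03,-0.038,0,0,0,0],[1,0.03,-0.038,0,0,0,0],[1,0.03,-0.038,0,0,0,0],[1,0.03,-0.038,0,0,0,0],[1,0.03,-0.038,0,0,0,0],[1,0.035,-0.033,0,0,0,0],[1,0.035,-0.033,0,0,0,0],[1,0.035,-0.033,0,0,0,0],[1,0,0,0,0,0,0],[1,0,0,0,0,0,0]]'
python3 - <<'E'
from h import *
print(ctrl.get_obs()['tool_pos'],np.degrees(yawnow()))
snap('wrist','w1.png')
for n in('lid','lid_pull','case'): print(n,[(np.round(r['extent']).tolist(),round(r['conf'],2)) for r in models.search_frame('wrist',n)][:3])
E
```

```text
t: 2.7
tool_pos: [0.5147, -0.0371, 0.2611]
tool_rot: [3.136, 0.192, -0.001]
contact_force: [0.7, -0.4, -0.5]
opening: 0.0854
[ 0.51467988 -0.03705854  0.26106797] 7.004825775237481
lid [([151.0, 70.0, 317.0, 228.0], 0.94)]
lid_pull [([151.0, 68.0, 313.0, 230.0], 0.78)]
case [([150.0, 72.0, 313.0, 228.0], 0.55)]
```

View pics/w1.png

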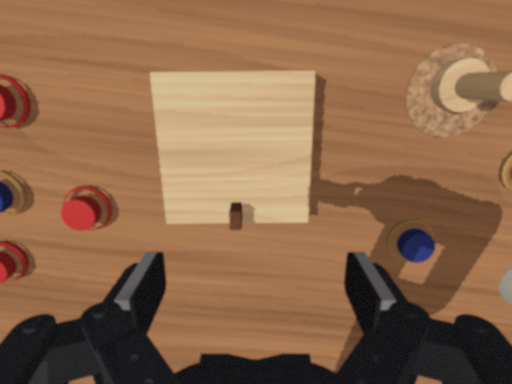

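Wrist view: lid corners (151,73), (315,70), (308,222), (166,222). The pull is dark, at about (236,215).

Run:
```python
from h import *
im=cv2.imread('pics/w1.png').astype(int)
c=calibration('wrist')
def ct(m):
    cs,_=cv2.findContours(m.astype('uint8'),cv2.RETR_EXTERNAL,cv2.CHAIN_APPROX_NONE); return max(cs,key=cv2.contourArea)
# lid: pale colour
hsv=cv2.cvtColor(im.astype('uint8'),cv2.COLOR_BGR2HSV).astype(int)
m=(im[:,:,0]>90)&(im[:,:,2]>150);m[:50]=0;m[250:]=0;m[:,:120]=0;m[:,340:]=0
k=ct(m); h=cv2.convexHull(k); ap=cv2.approxPolyDP(h,8,True)[:,0]; print(ap.tolist())
W=np.array([atz('wrist',p,.042,c) for p in ap]);print(W.round(4).tolist(),W.mean(0), np.linalg.norm(W-np.roll(W,1,0),axis=1))
d=(im.sum(2)<200);d[:190]=0;d[240:]=0;d[:,:215]=0;d[:,260:]=0
k=ct(d);print(cv2.boundingRect(k)); print(cv2.approxPolyDP(k,2,True)[:,0].tolist())
print(im[195:235:2,236].sum(1))
yaw=.12;ce=W.mean(0)[:2]
for y in(.11,.12,.13):
  Rz=np.array([[np.cos(y),-np.sin(y)],[np.sin(y),np.cos(y)]])
  print(y,[proj('wrist',[*(ce+Rz@[-.072+a,b]),z],c).round(1).tolist() for a,b,z in((12e-3,7e-3,.074),(12e-3,-7e-3,.074),(-12e-3,-7e-3,.074),(-12e-3,7e-3,.074),(-12e-3,-7e-3,.042))])
```

```text
[[315, 70], [308, 221], [166, 224], [149, 73]]
[[0.6178, -0.0915, 0.042], [0.4414, -0.1145, 0.042], [0.4163, 0.0631, 0.042], [0.5937, 0.0863, 0.042]] [ 0.5172941  -0.01418111  0.042     ] [0.17945628 0.17789911 0.17932678 0.17894197]
(231, 203, 11, 23)
[[234, 203], [231, 211], [240, 215], [240, 225], [240, 204]]
[538 517 500 446 193 108 114 123 161 216 211 201 223 236 225 220 219 266
 363 376]
0.11 [[227.4, 210.7], [239.7, 210.8], [239.9, 229.9], [227.8, 229.9], [241.0, 218.8]]
0.12 [[227.9, 210.8], [240.3, 210.7], [240.6, 229.9], [228.6, 229.9], [241.7, 218.7]]
0.13 [[228.5, 210.8], [240.8, 210.7], [241.3, 229.8], [229.3, 230.0], [242.4, 218.6]]
```

```bash
python3 -c "
from h import *
go([.4463,-.0235,.048],.133)"
```

```text
turn [ 0.02 -0.02 -0.86] shift(mm) [-65.1 -24.3 213.5]
```

```bash
python3 -m creep '[[0.6,0,0,0,0,0,-0.86],[0.6,-0.035,-0.012,0.03,0,0,0],[0.6,-0.03,-0.0123,0.03,0,0,0],[0.6,0,0,0.04,0,0,0],[0.6,0,0,0.03,0,0,0],[0.6,0,0,0.02,0,0,0],[0.6,0,0,0,0,0,0],[0.6,0,0,0,0,0,0],[0.6,0,0,0,0,0,0]]' 80
python3 - <<'E'
from h import *
go([.4463,-.0235,.048],.133)
snap('wrist','w2.png')
E
```

```text
t: 3.8
tool_pos: [0.448, -0.0232, 0.1133]
tool_rot: [3.134, 0.211, 0.005]
contact_force: [-0.0, -0.1, 1.2]
opening: 0.0512
turn [ 0.06 -0.17  0.08] shift(mm) [-1.8  0.1 65.3]
```

View pics/w2.png

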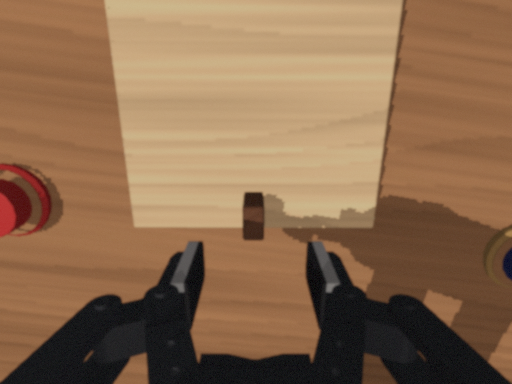

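The pull (253,215) is centred between the fingers (204 and 307). I'll descend and grip.

```bash
python3 -m creep '[[0.6,-0.0015,0,0.03,0,0,0],[0.6,0,0,0.025,0,0,0],[0.6,0,0,0.0095,0,0,0],[0.6,0,0,0,0,0,0],[0,0,0,0,0,0,0],[0,0,0,0,0,0,0],[0,0,0,0,0,0,0],[0,0,0,0,0,0,0],[0,0,0,0,0,0,0],[0,0,0,0,0,0,0]]' 80
```

```text
t: 4.85
tool_pos: [0.4468, -0.0231, 0.0487]
tool_rot: [3.134, 0.212, 0.005]
contact_force: [-1.6, 0.7, 5.6]
opening: 0.0129
```

```bash
python3 -m creep '[[0,0.0005,0,-0.0071,0,-2.5,0],[0,0.0006,0,-0.0071,0,-2.5,0],[0,0.0006,0,-0.0071,0,-2.5,0],[0,0.0006,0,-0.0071,0,-2.5,0],[0,0.0006,0,-0.0071,0,-2.5,0],[0,0.0006,0,-0.0071,0,-2.5,0],[0,0,0,0,0,0,0],[0,0,0,0,0,0,0],[0,0,0,0,0,0,0],[0,0,0,0,0,0,0]]'
python3 - <<'E'
from h import *
snap('side','s2.png'); im=cv2.imread('pics/s2.png')[120:260,150:350]; cv2.imwrite('pics/s2c.png',cv2.resize(im,None,fx=3,fy=3))
E
```

```text
t: 5.85
tool_pos: [0.4535, -0.0217, 0.0888]
tool_rot: [3.091, 0.209, -0.404]
contact_force: [1.0, 0.6, 0.7]
opening: 0.0125
```

View pics/s2c.png

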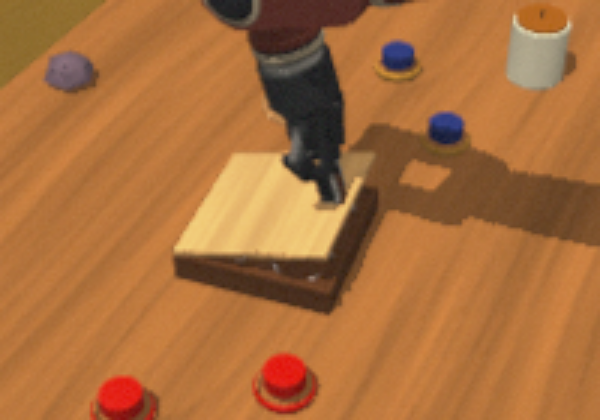

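The lid is tipped about 15°, with its far edge still on the rim. Next I'll lift, level it and carry it behind the case.

```bash
python3 -m creep '[[0,-0.003,0,-0.01,0,0,0],[0,-0.0052,0,-0.0193,0,0,0],[0,-0.0052,0,-0.0193,0,0,0],[0,-0.0052,0,-0.0193,0,0,0],[0,-0.0052,0,-0.0193,0,0,0],[0,-0.0052,0,-0.0193,0,0,0],[0,0,0,0,0,3,0],[0,0,0,0,0,3,0],[0,0,0,0,0,3,0],[0,0,0,0,0,3,0],[0,0,0,0,0,3,0],[0,0,0,0,0,0,0],[0,0,0,0,0,0,0],[0,0,0,0,0,0,0]]'
python3 - <<'E'
from h import *
go([.4459+.245*.991,-.0237+.0325,.06],.133)
E
```

```text
t: 7.3
tool_pos: [0.4526, -0.0217, 0.1988]
tool_rot: [-3.134, -0.212, 0.003]
contact_force: [-0.2, 0.0, -0.9]
opening: 0.0129
turn [-0.02  0.1   0.11] shift(mm) [238.    1.  138.8]
```

```bash
python3 -m creep '[[0,0.02,0,0,0,0,0],[0,0.034,0,0,0,0,0],[0,0.034,0,0,0,0,0],[0,0.034,0,0,0,0,0],[0,0.034,0,0,0,0,0],[0,0.034,0,0,0,0,0],[0,0.03,0,0,0,0,0],[0,0.018,0,0,0,0,0],[0,0,0,0.03,0,0,0],[0,0,0,0.03,0,0,0],[0,0,0,0.03,0,0,0],[0,0,0,0.03,0,0,0],[0,0,0,0.025,0,0,0],[0,0,0,0.008,0,0,0],[0,0,0,0,0,0,0],[0,0,0,0,0,0,0],[0,0,0,0,0,0,0]]'
python3 - <<'E'
from h import *
a=snap('side','s3.png'); cv2.imwrite('pics/s3c.png',cv2.resize(a[60:300,100:400,::-1],None,fx=2.4,fy=2.4))
E
```

```text
t: 9.0
tool_pos: [0.6904, 0.0101, 0.0484]
tool_rot: [3.134, 0.212, 0.006]
contact_force: [0.5, 0.4, -1.7]
opening: 0.0122
```

View pics/s3c.png

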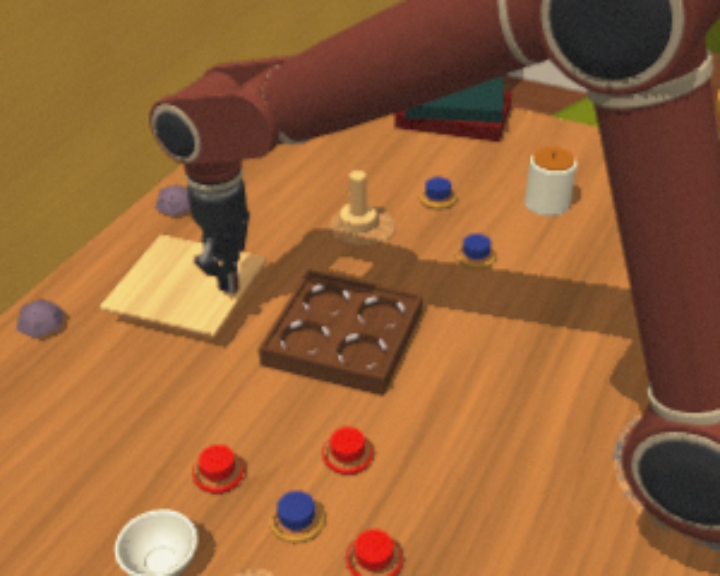

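The lid hangs level just behind the case, and the four empty sockets show. Lowering it now.

```bash
python3 -m creep '[[0,0,0,0.01,0,0,0],[0,0,0,0.01,0,0,0],[0,0,0,0.004,0,0,0],[0,0,0,0.002,0,0,0],[0,0,0,0.0015,0,0,0],[0,0,0,0,0,0,0],[0,0,0,0,0,0,0],[0,0,0,0,0,0,0]]'
```

```text
t: 9.85
tool_pos: [0.6891, 0.0102, 0.0197]
tool_rot: [3.134, 0.212, 0.001]
contact_force: [-3.4, -0.5, 5.2]
opening: 0.0129
```

```bash
python3 -m creep '[[0.5,0,0,0,0,0,0],[0.5,0,0,0,0,0,0],[0.5,0,0,0,0,0,0],[0.5,0,0,0,0,0,0],[0.5,0,0,-0.02,0,0,0],[0.5,0,0,-0.04,0,0,0],[0.5,0,0,-0.045,0,0,0],[0.5,0,0,-0.045,0,0,0],[0.5,0,0,-0.045,0,0,0],[1,0,0,-0.03,0,0,0],[1,0,0,0,0,0,0]]'
python3 - <<'E'
from h import *
c=calibration('wrist'); a=snap('wrist','w4.png')
print(ctrl.get_obs()['tool_pos'])
print([r['extent'] for r in models.search_frame('wrist','lid')][:1])
go([.48,-.01,.28],.133)
E
```

```text
t: 10.95
tool_pos: [0.6917, 0.01, 0.2514]
tool_rot: [3.133, 0.212, 0.019]
contact_force: [1.1, -0.3, 1.2]
opening: 0.0701
[0.69030754 0.01010502 0.24755692]
[]
turn [ 0.02 -0.1   0.11] shift(mm) [-209.9   -7.7  -35.6]
```

```bash
python3 -m creep '[[1,-0.03,-0.002,0,0,0,0],[1,-0.04,-0.002,0,0,0,0],[1,-0.04,-0.002,0,0,0,0],[1,-0.035,-0.002,0,0,0,0],[1,-0.01,0,0,0,0,0],[1,0,0,0,0,0,0],[1,0,0,0,0,0,0],[1,0,0,0,0,0,0]]'
python3 - <<'E'
from h import *
c=calibration('wrist'); a=snap('wrist','w5.png'); np.save('c5.npy',c,allow_pickle=True)
cc=[0.5173,-0.0142]; y=.133; Rz=np.array([[np.cos(y),-np.sin(y)],[np.sin(y),np.cos(y)]])
for n,u in zip((1,2,3,4),((-42,-42),(-42,42),(42,-42),(42,42))):
    w=cc+Rz@np.array(u)/1e3; print(n,w.round(4),proj('wrist',[*w,.028],c).round(1))
    t=np.linspace(0,2*np.pi,60)
    cv2.polylines(a,[np.array([proj('wrist',[*(w+.0335*np.array([np.cos(q),np.sin(q)])),.028],c) for q in t]).astype(int)],True,(0,255,0),1)
cv2.imwrite('pics/w5o.png',a[:,:,::-1])
# metal centers in top for stones
b=snap('top','t5.png')
for cam,im in(('top',b),('wrist',cv2.imread('pics/w5.png')[:,:,::-1])):
    im=im.astype(int);m=((im[:,:,2]>im[:,:,0]+40)&(im[:,:,2]>im[:,:,1]+40)).astype('uint8')
    n,l,s,ce=cv2.connectedComponentsWithStats(m)
    for i in range(1,n):
        if s[i,4]>50: print(cam,s[i].tolist(),ce[i].round(1),atz(cam,ce[i],.031,c if cam=='wrist' else None).round(4))
E
```

```text
t: 11.85
tool_pos: [0.5349, -0.0027, 0.243]
tool_rot: [-3.134, -0.212, 0.001]
contact_force: [1.3, -0.5, 0.0]
opening: 0.0856
1 [ 0.4812 -0.0614] [296.9 207.5]
2 [0.4701 0.0219] [228.4 207.4]
3 [ 0.5645 -0.0503] [300.2 139. ]
4 [0.5534 0.033 ] [226.6 138.9]
top [393, 163, 16, 14, 169] [400.5 169.5] [ 0.5373 -0.3885  0.031 ]
top [153, 198, 15, 14, 165] [160.1 204.9] [0.4195 0.2927 0.031 ]
top [350, 203, 9, 14, 92] [354.3 209.5] [ 0.4204 -0.2586  0.031 ]
wrist [0, 203, 23, 33, 568] [  9.  220.2] [0.4181 0.288  0.031 ]
wrist [424, 255, 36, 32, 855] [441.1 270.9] [ 0.4197 -0.2633  0.031 ]
```

View pics/w5o.png

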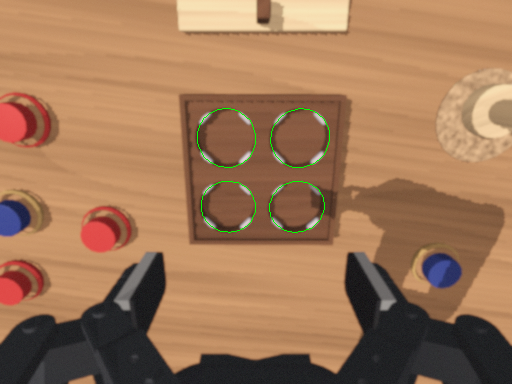

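View pics/t5.png

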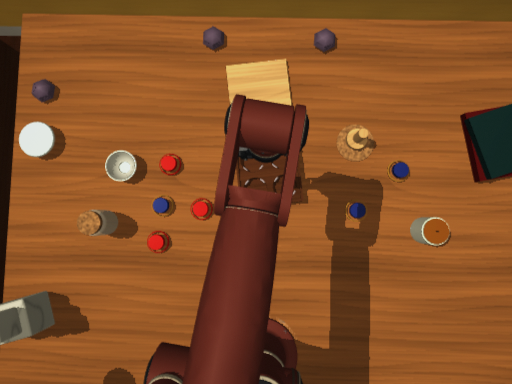

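Sockets match the overlay within about 1 px, and the lid lies behind the case with its pull at (263,10). The top view confirms three blue stones at (160,205), (354,210) and (400,170).

```bash
python3 -c "
from h import *
go([.4195,-.2635,.10],.133)"
```

```text
turn [-0.01  0.03  0.12] shift(mm) [-148.9  243.2  143.2]
```

```bash
python3 -m creep '[[1,-0.02,0.034,0.01,0,0,0],[1,-0.025,0.038,0.02,0,0,0],[1,-0.025,0.038,0.025,0,0,0],[1,-0.025,0.038,0.025,0,0,0],[1,-0.025,0.038,0.025,0,0,0],[1,-0.02,0.037,0.02,0,0,0],[1,-0.009,0.02,0.018,0,0,0],[1,0,0,0,0,0,0],[1,0,0,0,0,0,0],[1,0,0,0,0,0,0]]'
cat >> h.py <<'E'
def blue(z=.034,f=None):
    c=calibration('wrist');a=snap('wrist',f);im=a.astype(int)
    m=((im[:,:,2]>im[:,:,0]+35)&(im[:,:,2]>im[:,:,1]+35)).astype('uint8')
    n,l,s,ce=cv2.connectedComponentsWithStats(m); out=[]
    for i in range(1,n):
        if s[i,4]<300: continue
        # fit model: project top disc r=22 at z and side: compare bbox
        x,y,w,h=s[i,:4]
        best=atz('wrist',(x+w/2,y+h/2),z-.008,c)
        def f(p):
            t=np.linspace(0,2*np.pi,72)
            P=np.array([proj('wrist',[p[0]+.022*np.cos(q),p[1]+.022*np.sin(q),zz],c) for q in t for zz in(z,z-.019)])
            return np.r_[P.min(0)-[x-.5,y-.5],P.max(0)-[x+w-.5,y+h-.5]]
        from scipy.optimize import least_squares
        r=least_squares(f,best[:2],x_scale=.001,diff_step=1e-4); out.append((r.x,r.fun.round(1),(x,y,w,h)))
        print('stone',r.x.round(4),'res',r.fun.round(1),(x,y,w,h))
    return out
E
python3 - <<'E'
from h import *
b=blue(f='w6.png')
go([*b[0][0],.012],.133)
E
```

```text
t: 12.95
tool_pos: [0.4224, -0.2587, 0.1043]
tool_rot: [3.134, 0.214, 0.002]
contact_force: [-0.1, -0.3, 0.6]
opening: 0.0851
stone [ 0.5349 -0.3869] res [-5.2 -1.   4.7  1.6] (np.int32(435), np.int32(28), np.int32(77), np.int32(72))
stone [ 0.4173 -0.2667] res [-0.9 -2.8  0.9  3. ] (np.int32(237), np.int32(179), np.int32(58), np.int32(57))
turn [ 0.07 -0.09  0.2 ] shift(mm) [ 94.3 142.1  92.5]
```

View pics/w6.png

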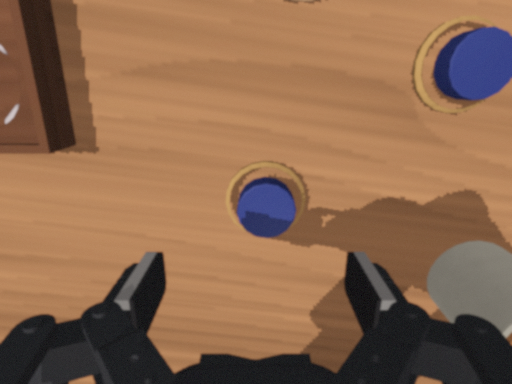

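```bash
python3 -c "
from h import *
go([.4173,-.2667,.012],.133)"
```

```text
turn [ 0.07 -0.09  0.2 ] shift(mm) [-6.2  7.4 92.5]
```

```bash
python3 -m creep '[[1,-0.006,0.0075,0.02,0,0,0],[1,0,0,0.03,0,0,0],[1,0,0,0.025,0,0,0],[1,0,0,0.012,0,0,0],[1,0,0,0.006,0,0,0],[1,0,0,0,0,0,0],[1,0,0,0,0,0,0],[0.3,0,0,0,0,0,0],[0.3,0,0,0,0,0,0],[0.3,0,0,0,0,0,0],[0.3,0,0,0,0,0,0],[0.3,0,0,0,0,0,0],[0.3,0,0,0,0,0,0]]' 40
```

```text
t: 14.3
tool_pos: [0.4176, -0.2682, 0.0122]
tool_rot: [3.133, 0.211, 0.004]
contact_force: [-0.3, 1.2, 7.2]
opening: 0.0426
```

```bash
python3 -m creep '[[0.3,0,0,-0.01,0,0,0],[0.3,0,0,-0.03,0,0,0],[0.3,0,0,-0.04,0,0,0],[0.3,0,0,-0.015,0,0,0],[0.3,0,0,0,0,0,0],[0.3,0,0,0,0,0,0]]'
python3 -c "
from h import *
go([.4815,-.0614,.08],.133)"
```

```text
t: 14.9
tool_pos: [0.4158, -0.2668, 0.1042]
tool_rot: [-3.134, -0.212, 0.001]
contact_force: [-0.0, -0.1, -1.6]
opening: 0.0427
turn [-0.06  0.05  0.1 ] shift(mm) [  92.4 -194.8   24.2]
```

```bash
python3 -m creep '[[0.3,0.014,-0.03,0,0,0,0],[0.3,0.018,-0.04,0,0,0,0],[0.3,0.02,-0.042,0,0,0,0],[0.3,0.02,-0.042,0,0,0,0],[0.3,0.014,-0.031,0.012,0,0,0],[0.3,0.0064,-0.01,0.012,0,0,0],[0.3,0,0,0,0,0,0],[0.3,0,0,0,0,0,0],[0.3,0,0,0,0,0,0]]'
cat >> h.py <<'E'
cc=np.array([0.5173,-0.0142]); cy=.133
def sock(n):
    u=((-42,-42),(-42,42),(42,-42),(42,42))[n-1]; Rz=np.array([[np.cos(cy),-np.sin(cy)],[np.sin(cy),np.cos(cy)]]); return cc+Rz@np.array(u)/1e3
def over(f,items):
    c=calibration('wrist');a=snap('wrist'); t=np.linspace(0,2*np.pi,60)
    for w,r,z,col in items: cv2.polylines(a,[np.array([proj('wrist',[w[0]+r*np.cos(q),w[1]+r*np.sin(q),z],c) for q in t]).round().astype(int)],True,col,1)
    cv2.imwrite('pics/'+f,a[:,:,::-1])
E
python3 - <<'E'
from h import *
p=ctrl.get_obs()['tool_pos']; dz=p[2]-.0122
over('w7.png',[(sock(i),.0335,.028,(0,255,0)) for i in(1,2,3,4)]+[(p[:2],.032,dz+.008,(255,255,0)),(p[:2],.022,dz+.034,(255,0,255))])
go([*sock(1),.036],.133)
E
```

```text
t: 15.8
tool_pos: [0.4814, -0.0628, 0.0811]
tool_rot: [3.134, 0.209, -0.001]
contact_force: [0.1, -0.4, -1.3]
opening: 0.0426
turn [ 0.02 -0.01 -0.  ] shift(mm) [-0.2 -1.5 45.5]
```

View pics/w7.png

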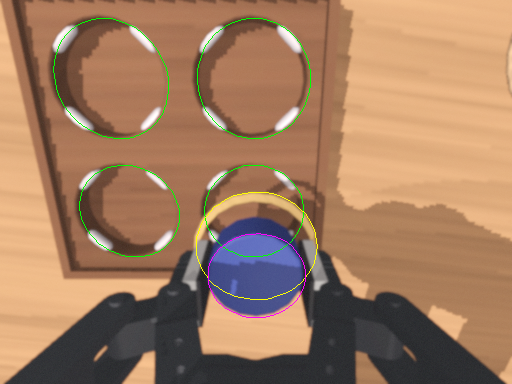

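The overlays line up: the held stone is centred on the TCP, and the socket circles match the holes. Lowering.

```bash
python3 -m creep '[[0.3,-0.0002,-0.0014,0.015,0,0,0],[0.3,0,0,0.015,0,0,0],[0.3,0,0,0.008,0,0,0],[0.3,0,0,0.005,0,0,0],[0.3,0,0,0,0,0,0],[0.3,0,0,0,0,0,0],[0.3,0,0,0,0,0,0]]'
```

```text
t: 16.55
tool_pos: [0.4819, -0.0605, 0.0391]
tool_rot: [3.134, 0.211, 0.002]
contact_force: [0.3, -0.7, -0.7]
opening: 0.0427
```

```bash
python3 -m creep '[[0.3,0,0.0,0.002,0,0,0],[0.3,0,0,0.0015,0,0,0],[0.3,0,0,0,0,0,0],[0.3,0,0,0,0,0,0]]'
```

```text
t: 16.95
tool_pos: [0.4813, -0.0601, 0.0349]
tool_rot: [-3.134, -0.212, 0.0]
contact_force: [-0.9, -0.1, 0.3]
opening: 0.0427
```

```bash
python3 -m creep '[[0.8,0,0,0,0,0,0],[0.8,0,0,0,0,0,0],[0.8,0,0,0,0,0,0],[0.8,0,0,0,0,0,0],[0.8,0,0,-0.02,0,0,0],[0.8,0,0,-0.04,0,0,0],[0.8,0,0,-0.04,0,0,0],[0.8,0,0,0,0,0,0],[0.8,0,0,0,0,0,0]]'
python3 - <<'E'
from h import *
p=ctrl.get_obs()['tool_pos'];print(p)
over('w8.png',[(sock(1),.032,.031,(255,255,0)),(sock(1),.022,.057,(255,0,255)),(sock(3),.0335,.028,(0,255,0))])
go([.5355,-.3875,.14],.133)
E
```

```text
t: 17.85
tool_pos: [0.4822, -0.0605, 0.1362]
tool_rot: [3.133, 0.212, 0.005]
contact_force: [-0.7, 0.1, -0.5]
opening: 0.0683
[ 0.48216909 -0.0604834   0.13618521]
turn [-0.    0.01  0.11] shift(mm) [ 10.5 331.6  -5.5]
```

View pics/w8.png

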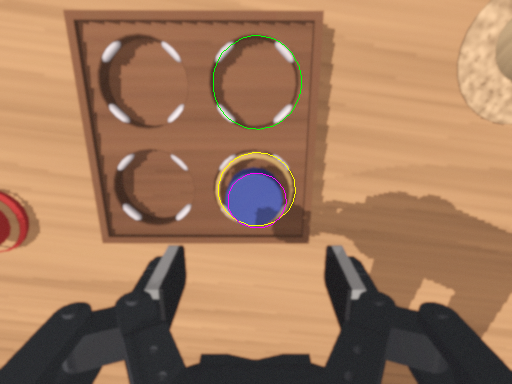

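Stone 1 sits level on the noses of socket 1, with the overlay matching at (255,198). Next is the stone at (.535,-.387).

```bash
python3 -m creep '[[1,0,0.03,0,0,0,0],[1,0.001,0.04,0,0,0,0],[1,0.001,0.042,0,0,0,0],[1,0.001,0.042,0,0,0,0],[1,0.001,0.042,0,0,0,0],[1,0.001,0.042,0,0,0,0],[1,0.002,0.042,0.01,0,0,0],[1,0.0025,0.035,0.01,0,0,0],[1,0.001,0.0166,0.01,0,0,0],[1,0,0,0,0,0,0],[1,0,0,0,0,0,0],[1,0,0,0,0,0,0]]'
python3 - <<'E'
from h import *
b=blue(f='w9.png')
for x in b: go([*x[0],.0125],.133)
E
```

```text
t: 19.1
tool_pos: [0.536, -0.3861, 0.1042]
tool_rot: [-3.133, -0.213, 0.001]
contact_force: [0.2, 0.6, 0.7]
opening: 0.0852
stone [ 0.5353 -0.3881] res [-1.2 -2.5  1.2  2.7] (np.int32(230), np.int32(172), np.int32(58), np.int32(58))
turn [-0.02  0.01  0.17] shift(mm) [-1.2  1.8 92.3]
```

```bash
python3 -m creep '[[1,-0.001,0.0015,0.02,0,0,0],[1,0,0,0.03,0,0,0],[1,0,0,0.025,0,0,0],[1,0,0,0.012,0,0,0],[1,0,0,0.005,0,0,0],[1,0,0,0,0,0,0],[1,0,0,0,0,0,0],[0.3,0,0,0,0,0,0],[0.3,0,0,0,0,0,0],[0.3,0,0,0,0,0,0],[0.3,0,0,0,0,0,0],[0.3,0,0,0,0,0,0],[0.3,0,0,0,0,0,0]]' 40
python3 -m creep '[[0.3,0,0,-0.01,0,0,0],[0.3,0,0,-0.03,0,0,0],[0.3,0,0,-0.04,0,0,0],[0.3,0,0,-0.045,0,0,0],[0.3,0,0,0,0,0,0],[0.3,0,0,0,0,0,0]]'
python3 -c "
from h import *
go([*sock(3),.11],.133)"
```

```text
t: 20.45
tool_pos: [0.536, -0.3896, 0.0138]
tool_rot: [3.133, 0.212, 0.002]
contact_force: [-0.3, 0.2, 6.0]
opening: 0.0426
t: 21.05
tool_pos: [0.5359, -0.3894, 0.1394]
tool_rot: [3.133, 0.212, 0.003]
contact_force: [0.0, 0.8, -1.2]
opening: 0.0428
turn [ 0.11 -0.09  0.11] shift(mm) [  73.3 -332.3   29.4]
```

```bash
python3 -m creep '[[0.3,0.006,-0.03,0,0,0,0],[0.3,0.009,-0.04,0,0,0,0],[0.3,0.009,-0.042,0,0,0,0],[0.3,0.009,-0.042,0,0,0,0],[0.3,0.009,-0.042,0,0,0,0],[0.3,0.009,-0.042,0,0,0,0],[0.3,0.009,-0.042,0.01,0,0,0],[0.3,0.009,-0.036,0.02,0,0,0],[0.3,0.0043,-0.0163,0.02,0,0,0],[0.3,0,0,0.01,0,0,0],[0.3,0,0,0,0,0,0],[0.3,0,0,0,0,0,0],[0.3,0,0,0,0,0,0]]'
python3 - <<'E'
from h import *
p=ctrl.get_obs()['tool_pos']; dz=p[2]-.0138
go([*sock(3),.0375],.133)
over('w10.png',[(sock(i),.0335,.028,(0,255,0)) for i in(4,3)]+[(p[:2],.032,dz+.008,(255,255,0)),(p[:2],.022,dz+.034,(255,0,255)),(sock(1),.022,.057,(255,0,255))])
E
```

```text
t: 22.35
tool_pos: [0.564, -0.0511, 0.0786]
tool_rot: [3.134, 0.209, 0.002]
contact_force: [0.3, -0.0, -1.2]
opening: 0.0425
turn [ 0.03 -0.07  0.02] shift(mm) [ 0.6 -0.7 41.1]
```

View pics/w10.png

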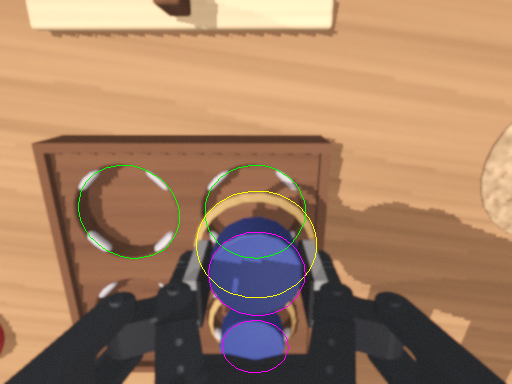

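```bash
python3 -m creep '[[0.3,0.0005,-0.0012,0.015,0,0,0],[0.3,0,0,0.013,0,0,0],[0.3,0,0,0.008,0,0,0],[0.3,0,0,0.004,0,0,0],[0.3,0,0,0.0015,0,0,0],[0.3,0,0,0,0,0,0],[0.3,0,0,0,0,0,0],[0.3,0,0,0,0,0,0]]'
```

```text
t: 23.2
tool_pos: [0.5643, -0.0487, 0.0368]
tool_rot: [3.134, 0.212, 0.002]
contact_force: [2.5, -0.4, 1.2]
opening: 0.0425
```

```bash
python3 -m creep '[[0.8,0,0,0,0,0,0],[0.8,0,0,0,0,0,0],[0.8,0,0,0,0,0,0],[0.8,0,0,0,0,0,0],[0.8,0,0,-0.02,0,0,0],[0.8,0,0,-0.04,0,0,0],[0.8,0,0,-0.04,0,0,0],[0.8,0,0,0,0,0,0],[0.8,0,0,0,0,0,0]]'
python3 - <<'E'
from h import *
go([.4187,.2885,.11],.133)
b=blue(.057,'w11.png')
print(sock(1),sock(3))
E
```

```text
t: 24.1
tool_pos: [0.5645, -0.0488, 0.1377]
tool_rot: [3.134, 0.212, 0.004]
contact_force: [-0.2, -0.4, -0.8]
opening: 0.0685
turn [ 0.05 -0.14  0.11] shift(mm) [ -99.8 -353.6   27.7]
stone [ 0.564 -0.048] res [-0.9 -2.2  0.9  2.4] (np.int32(227), np.int32(168), np.int32(56), np.int32(56))
stone [ 0.4804 -0.0593] res [-1.  -0.9  1.   1.1] (np.int32(230), np.int32(260), np.int32(50), np.int32(54))
[ 0.48124047 -0.06139862] [ 0.56449862 -0.05025953]
```

Both stones read 2 mm further in +y than my sockets, so I'll shift the case centre estimate. Now the third stone.

```bash
echo 'cc=np.array([.5170,-.0125])' >> h.py; python3 -m creep '[[1,-0.008,-0.03,0,0,0,0],[1,-0.011,-0.04,0,0,0,0],[1,-0.012,-0.042,0,0,0,0],[1,-0.012,-0.042,0,0,0,0],[1,-0.012,-0.042,0,0,0,0],[1,-0.012,-0.042,0,0,0,0],[1,-0.012,-0.042,0,0,0,0],[1,-0.011,-0.038,0.01,0,0,0],[1,-0.0068,-0.025,0.01,0,0,0],[1,-0.003,-0.0106,0.01,0,0,0],[1,0,0,0,0,0,0],[1,0,0,0,0,0,0],[1,0,0,0,0,0,0]]'
python3 - <<'E'
from h import *
b=blue(f='w12.png')
for x in b: go([*x[0],.0125],.133)
E
```

```text
t: 25.45
tool_pos: [0.4181, 0.2874, 0.1064]
tool_rot: [3.134, 0.209, 0.0]
contact_force: [0.0, 0.1, -0.2]
opening: 0.0852
stone [0.4175 0.2937] res [-1.5 -2.7  1.5  3. ] (np.int32(219), np.int32(170), np.int32(57), np.int32(57))
turn [ 0.   -0.04  0.01] shift(mm) [ 0.1 -6.3 94.2]
```

View pics/w12.png

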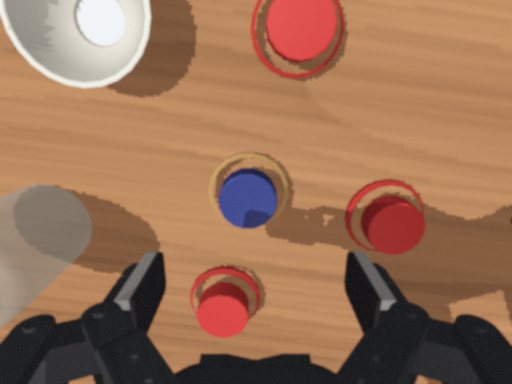

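The blue stone at (248,198) is clear of its red neighbours and of the jar.

```bash
python3 -m creep '[[1,0,-0.006,0.02,0,0,0],[1,0,0,0.03,0,0,0],[1,0,0,0.025,0,0,0],[1,0,0,0.012,0,0,0],[1,0,0,0.006,0,0,0],[1,0,0,0,0,0,0],[1,0,0,0,0,0,0],[0.3,0,0,0,0,0,0],[0.3,0,0,0,0,0,0],[0.3,0,0,0,0,0,0],[0.3,0,0,0,0,0,0],[0.3,0,0,0,0,0,0],[0.3,0,0,0,0,0,0]]' 40
python3 -m creep '[[0.3,0,0,-0.01,0,0,0],[0.3,0,0,-0.03,0,0,0],[0.3,0,0,-0.04,0,0,0],[0.3,0,0,-0.02,0,0,0],[0.3,0,0,0,0,0,0],[0.3,0,0,0,0,0,0]]'
python3 -c "
from h import *
go([*sock(2),.08],.133)"
```

```text
t: 26.8
tool_pos: [0.4172, 0.2947, 0.0142]
tool_rot: [-3.134, -0.212, -0.002]
contact_force: [-0.9, -0.4, 5.8]
opening: 0.0426
t: 27.4
tool_pos: [0.416, 0.2941, 0.1126]
tool_rot: [3.134, 0.212, -0.001]
contact_force: [0.2, 0.5, -2.0]
opening: 0.0423
turn [0.01 0.04 0.11] shift(mm) [ 17.5 275.3  32.6]
```

```bash
python3 -m creep '[[0.3,0.001,0.03,0,0,0,0],[0.3,0.002,0.04,0,0,0,0],[0.3,0.002,0.042,0,0,0,0],[0.3,0.0025,0.042,0,0,0,0],[0.3,0.003,0.042,0,0,0,0],[0.3,0.003,0.04,0,0,0,0],[0.3,0.002,0.027,0.01,0,0,0],[0.3,0.002,0.0123,0.02,0,0,0],[0.3,0,0,0,0,0,0],[0.3,0,0,0,0,0,0],[0.3,0,0,0,0,0,0]]'
python3 - <<'E'
from h import *
p=ctrl.get_obs()['tool_pos']; dz=p[2]-.0142
go([*sock(2),.0375],.133)
over('w13.png',[(sock(i),.0335,.028,(0,255,0)) for i in(4,2)]+[(p[:2],.032,dz+.008,(255,255,0)),(p[:2],.022,dz+.034,(255,0,255))])
E
```

```text
t: 28.5
tool_pos: [0.4705, 0.0246, 0.083]
tool_rot: [-3.134, -0.213, 0.001]
contact_force: [0.2, -0.0, -1.1]
opening: 0.0425
turn [-0.03  0.05  0.16] shift(mm) [-0.8  0.9 45.5]
```

View pics/w13.png

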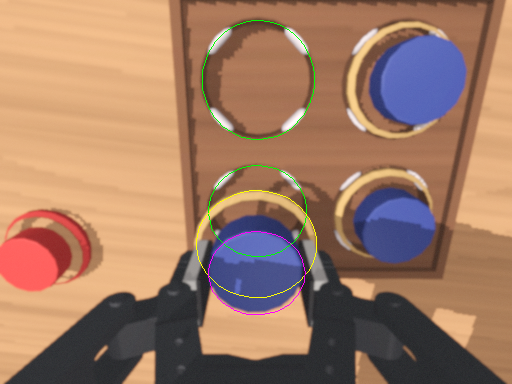

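Green now matches the holes, and both placed stones sit in their sockets. Lowering the third.

```bash
python3 -m creep '[[0.3,-0.0005,0.0003,0.015,0,0,0],[0.3,0,0,0.015,0,0,0],[0.3,0,0,0.01,0,0,0],[0.3,0,0,0.004,0,0,0],[0.3,0,0,0.0015,0,0,0],[0.3,0,0,0,0,0,0],[0.3,0,0,0,0,0,0],[0.3,0,0,0,0,0,0]]'
```

```text
t: 29.35
tool_pos: [0.471, 0.0235, 0.0385]
tool_rot: [3.134, 0.212, 0.002]
contact_force: [-0.3, -0.4, -1.9]
opening: 0.0428
```

```bash
python3 -m creep '[[0.3,0,0,0.0012,0,0,0],[0.3,0,0,0,0,0,0],[0.8,0,0,0,0,0,0],[0.8,0,0,0,0,0,0],[0.8,0,0,0,0,0,0],[0.8,0,0,0,0,0,0],[0.8,0,0,-0.02,0,0,0],[0.8,0,0,-0.04,0,0,0],[0.8,0,0,-0.04,0,0,0],[0.8,0,0,-0.03,0,0,0],[0.8,0,0,-0.02,0,0,0],[0.8,0,0,0,0,0,0],[0.8,0,0,0,0,0,0]]'
python3 - <<'E'
from h import *
b=blue(.057)
print([sock(i).round(4) for i in(1,2,3)])
# pusher estimate from old pictures: post top in side and top triangulated
b=snap('top','t14.png'); print([r['extent'] for r in models.search_frame('top','pusher')][:2],[r['extent'] for r in models.search_frame('top','coaster')][:2])
s=snap('side','s14.png'); print([r['extent'] for r in models.search_frame('side','pusher')][:2],[r['extent'] for r in models.search_frame('side','coaster')][:2])
go([.612,-.267,.20],.133)
E
```

```text
t: 30.65
tool_pos: [0.4703, 0.0235, 0.1861]
tool_rot: [-3.134, -0.212, 0.0]
contact_force: [-0.7, -0.2, -0.7]
opening: 0.0679
stone [ 0.5651 -0.0483] res [-1.5 -0.8  1.4  1. ] (np.int32(328), np.int32(54), np.int32(56), np.int32(55))
stone [0.4702 0.024 ] res [-0.8 -1.4  0.8  1.5] (np.int32(232), np.int32(154), np.int32(47), np.int32(48))
stone [ 0.4805 -0.0597] res [-0.9 -1.4  0.9  1.5] (np.int32(321), np.int32(155), np.int32(51), np.int32(48))
[array([ 0.4809, -0.0597]), array([0.4698, 0.0236]), array([ 0.5642, -0.0486])]
[[347.1, 130.6, 369.4, 148.8]] [[335.8, 126.6, 378.2, 161.7]]
[] [[248.2, 147.0, 267.6, 164.5], [143.4, 163.2, 206.2, 205.5]]
turn [-0.03  0.11  0.1 ] shift(mm) [102.3 306.8 -14.5]
```

All three stones sit within 1 mm of the sockets. Going to the pusher.

```bash
python3 -m creep '[[1,0.01,0.03,0,0,0,0],[1,0.013,0.04,0,0,0,0],[1,0.013,0.04,0,0,0,0],[1,0.014,0.042,0,0,0,0],[1,0.014,0.042,0,0,0,0],[1,0.014,0.042,0,0,0,0],[1,0.014,0.04,0,0,0,0],[1,0.0093,0.03,-0.014,0,0,0],[1,0,0,0,0,0,0],[1,0,0,0,0,0,0],[1,0,0,0,0,0,0]]'
python3 - <<'E'
from h import *
p=ctrl.get_obs()['tool_pos'];print(p,[r['extent'] for r in models.search_frame('wrist','pusher')])
over('w15.png',[((.612,-.267),.014,.095,(255,0,255)),((.612,-.267),.030,.025,(0,255,0)),((.612,-.267),.055,.003,(0,255,255))])
E
```

```text
t: 32.1
tool_pos: [0.6114, -0.265, 0.1996]
tool_rot: [-3.133, -0.213, 0.002]
contact_force: [-0.0, -0.8, -0.3]
opening: 0.0851
[ 0.61138111 -0.26497524  0.19959583] [[194.6, 20.1, 415.6, 221.2]]
```

View pics/w15.png

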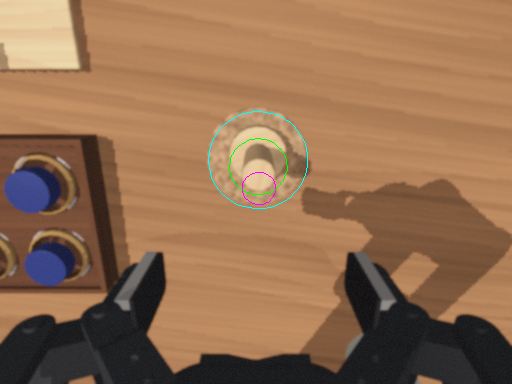

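The pusher foot is at about (257,154), i.e. x≈.623, about 11 mm farther than guessed. The coaster overlay fits. I'll refine numerically.

Run:
```python
from h import *
c=calibration('wrist');a=snap('wrist','w15r.png').astype(int)
for r in (130,140,150,165,175,180,185): 
    row=a[r,215:305]; print(r,[int(v) for v in row[::3,2]])
print('col259',[int(v) for v in a[104:220:2,259,2]])
for X in((.623,-.267),(.625,-.267)):
    print(X,proj('wrist',[*X,.095],c),proj('wrist',[*X,.025],c))
# model fit with edges: bright pale mask
b=(a[:,:,2]>115)&(a[:,:,0]-a[:,:,2]<85)
```

```text
130 [127, 132, 131, 126, 118, 116, 122, 109, 98, 110, 145, 163, 165, 168, 168, 167, 164, 160, 145, 106, 86, 99, 117, 122, 109, 97, 107, 111, 93, 92]
140 [107, 107, 113, 115, 128, 126, 140, 163, 161, 160, 157, 157, 157, 156, 157, 157, 156, 155, 151, 150, 149, 150, 125, 81, 83, 116, 123, 118, 125, 111]
150 [119, 114, 114, 108, 99, 135, 152, 155, 156, 155, 136, 96, 92, 92, 85, 81, 76, 74, 86, 105, 108, 108, 143, 138, 82, 72, 100, 110, 110, 113]
165 [108, 115, 125, 121, 114, 122, 150, 152, 152, 135, 120, 153, 161, 160, 162, 155, 154, 155, 152, 95, 101, 104, 103, 84, 73, 83, 78, 69, 67, 66]
175 [117, 122, 117, 118, 114, 100, 112, 115, 138, 145, 153, 161, 162, 161, 158, 151, 155, 159, 153, 148, 106, 89, 104, 116, 106, 83, 70, 77, 75, 61]
180 [120, 114, 102, 109, 107, 106, 115, 109, 117, 118, 154, 161, 159, 158, 154, 153, 157, 157, 154, 139, 111, 115, 123, 129, 123, 122, 115, 114, 95, 86]
185 [96, 108, 109, 116, 128, 118, 109, 98, 110, 106, 118, 154, 157, 159, 152, 153, 159, 152, 139, 109, 120, 123, 123, 106, 91, 103, 116, 98, 90, 93]
col259 [92, 94, 117, 122, 112, 111, 119, 125, 122, 115, 95, 108, 157, 167, 164, 160, 157, 157, 156, 145, 100, 82, 82, 82, 83, 82, 80, 100, 147, 158, 160, 159, 158, 156, 155, 153, 154, 153, 151, 151, 154, 153, 152, 138, 127, 133, 127, 116, 117, 120, 110, 95, 92, 93, 89, 91, 92, 93]
(0.623, -0.267) [260.40220975 175.66862099] [259.2899     156.84092677]
(0.625, -0.267) [260.74681474 173.34134109] [259.56180428 154.95284635]
```

```bash
python3 -c "
from h import *
go([.6235,-.266,.0465],.133)"
```

```text
turn [-0.04  0.04  0.18] shift(mm) [ 11.7   2.8 153.5]
```

```bash
python3 -m creep '[[1,0.0115,0.0027,0.02,0,0,0],[1,0,0,0.03,0,0,0],[1,0,0,0.035,0,0,0],[1,0,0,0.035,0,0,0],[1,0,0,0.025,0,0,0],[1,0,0,0.0085,0,0,0],[1,0,0,0,0,0,0],[1,0,0,0,0,0,0],[0.1,0,0,0,0,0,0],[0.1,0,0,0,0,0,0],[0.1,0,0,0,0,0,0],[0.1,0,0,0,0,0,0],[0.1,0,0,0,0,0,0],[0.1,0,0,0,0,0,0],[0.1,0,0,0,0,0,0]]' 100
```

```text
t: 33.75
tool_pos: [0.6241, -0.2673, 0.0479]
tool_rot: [3.134, 0.212, 0.001]
contact_force: [-1.1, 1.6, 6.0]
opening: 0.0263
```

```bash
python3 -m creep '[[0.1,0,0,-0.01,0,0,0],[0.1,0,0,-0.03,0,0,0],[0.1,0,0,-0.03,0,0,0],[0.1,0,0,-0.02,0,0,0],[0.1,0,0,0,0,0,0],[0.1,0,0,0,0,0,0]]'
python3 - <<'E'
from h import *
go([*sock(3),.115],.133)
E
```

```text
t: 34.35
tool_pos: [0.6232, -0.2671, 0.1361]
tool_rot: [-3.134, -0.212, 0.002]
contact_force: [-0.5, 1.3, -3.6]
opening: 0.0261
turn [-0.03  0.06  0.1 ] shift(mm) [ -29.5 -224.4   21.1]
```

```bash
python3 -m creep '[[0.1,-0.004,-0.028,0,0,0,0],[0.1,-0.005,-0.04,0,0,0,0],[0.1,-0.0055,-0.042,0,0,0,0],[0.1,-0.0055,-0.042,0,0,0,0],[0.1,-0.005,-0.038,0,0,0,0],[0.1,-0.003,-0.024,0,0,0,0],[0.1,-0.0015,-0.0104,0.01,0,0,0],[0.1,0,0,0.01,0,0,0],[0.1,0,0,0,0,0,0],[0.1,0,0,0,0,0,0],[0.1,0,0,0,0,0,0]]'
python3 - <<'E'
from h import *
go([*sock(3),.102],.133)
a=snap('wrist','w16.png')
b=blue(.057)
E
```

```text
t: 35.45
tool_pos: [0.5647, -0.05, 0.1171]
tool_rot: [3.134, 0.209, 0.0]
contact_force: [0.1, -0.6, -2.9]
opening: 0.0261
turn [ 0.02 -0.01  0.03] shift(mm) [-0.3 -1.5 15.1]
stone [0.483 0.026] res [ -5.3 -15.9   5.8  17.3] (np.int32(121), np.int32(273), np.int32(52), np.int32(28))
```

View pics/w16.png

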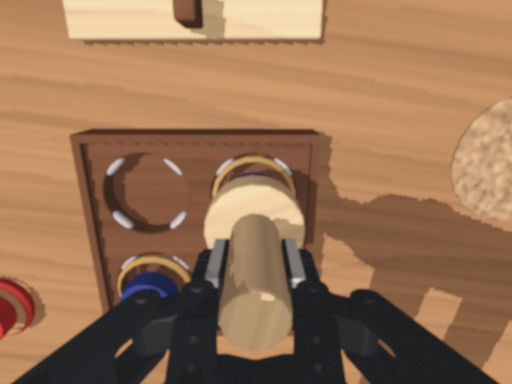

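The pusher is held upright, its foot over the far right stone (255,200). Pressing.

```bash
python3 -m creep '[[0.1,0,-0.0013,0.006,0,0,0],[0.1,0,0,0.005,0,0,0],[0.1,0,0,0.003,0,0,0],[0.1,0,0,0,0,0,0],[0.1,0,0,0,0,0,0]]'
python3 -m creep '[[0.1,0,0,0.002,0,0,0],[0.1,0,0,0.002,0,0,0],[0.1,0,0,0.002,0,0,0],[0.1,0,0,0,0,0,0],[0.1,0,0,0,0,0,0]]'
python3 -m creep '[[0.1,0,0,0.002,0,0,0],[0.1,0,0,0.002,0,0,0],[0.1,0,0,0.002,0,0,0],[0.1,0,0,0,0,0,0],[0.1,0,0,0,0,0,0]]'
```

```text
t: 36.05
tool_pos: [0.564, -0.0475, 0.1029]
tool_rot: [-3.134, -0.212, 0.0]
contact_force: [0.4, -0.4, -2.3]
opening: 0.0264
t: 36.55
tool_pos: [0.5651, -0.0478, 0.0986]
tool_rot: [3.134, 0.212, 0.003]
contact_force: [-1.3, 0.6, 6.3]
opening: 0.0262
t: 37.05
tool_pos: [0.5633, -0.0474, 0.0898]
tool_rot: [-3.134, -0.212, 0.003]
contact_force: [-0.3, 0.1, -3.8]
opening: 0.026
```

```bash
python3 -m creep '[[0.1,0,0,0.002,0,0,0],[0.1,0,0,0.002,0,0,0],[0.1,0,0,0,0,0,0],[0.1,0,0,0,0,0,0]]'
python3 -c "
from h import *
go([*sock(1),.118],.133)"
```

```text
t: 37.45
tool_pos: [0.5644, -0.0475, 0.0888]
tool_rot: [-3.134, -0.212, 0.0]
contact_force: [-4.8, 1.7, 7.2]
opening: 0.0262
turn [-0.    0.01  0.11] shift(mm) [-84.4   1.  -29.2]
```

Home at .0888 as predicted. Next is socket 1.

```bash
python3 -m creep '[[0.1,0,0,-0.01,0,0,0],[0.1,0,0,-0.024,0,0,0],[0.1,-0.02,0,0,0,0,0],[0.1,-0.03,0,0,0,0,0],[0.1,-0.024,0.0007,0,0,0,0],[0.1,-0.01,0,0,0,0,0],[0.1,0,0,0,0,0,0],[0.1,0,0,0,0,0,0],[0.1,0,0,0,0,0,0]]'
python3 -c "
from h import *
go([*sock(1),.103],.133)"
```

```text
t: 38.35
tool_pos: [0.482, -0.0596, 0.1215]
tool_rot: [3.134, 0.212, 0.002]
contact_force: [0.6, -0.5, -3.2]
opening: 0.0257
turn [ 0.02 -0.06  0.12] shift(mm) [-1.1 -0.1 18.5]
```

```bash
python3 -m creep '[[0.1,-0.0008,0,0.008,0,0,0],[0.1,0,0,0.007,0,0,0],[0.1,0,0,0.003,0,0,0],[0.1,0,0,0.002,0,0,0],[0.1,0,0,0.002,0,0,0],[0.1,0,0,0.002,0,0,0],[0.1,0,0,0.002,0,0,0],[0.1,0,0,0.002,0,0,0],[0.1,0,0,0.002,0,0,0],[0.1,0,0,0,0,0,0],[0.1,0,0,0,0,0,0]]'
python3 -m creep '[[0.1,0,0,0.002,0,0,0],[0.1,0,0,0.002,0,0,0],[0.1,0,0,0,0,0,0],[0.1,0,0,0,0,0,0]]'
```

```text
t: 39.45
tool_pos: [0.4796, -0.0595, 0.0901]
tool_rot: [-3.134, -0.212, 0.002]
contact_force: [0.8, 0.3, -2.7]
opening: 0.0259
t: 39.85
tool_pos: [0.4806, -0.0597, 0.0888]
tool_rot: [3.134, 0.212, 0.0]
contact_force: [-3.6, 2.0, 7.9]
opening: 0.0262
```

Home. Now socket 2, 84 mm along +y (tool −y).

```bash
python3 -m creep '[[0.1,0,0,-0.01,0,0,0],[0.1,0,0,-0.024,0,0,0],[0.1,0,-0.02,0,0,0,0],[0.1,0,-0.03,0,0,0,0],[0.1,0,-0.024,0,0,0,0],[0.1,0,-0.01,0,0,0,0],[0.1,0,0,0,0,0,0],[0.1,0,0,0,0,0,0],[0.1,0,0,0,0,0,0]]'
python3 -c "
from h import *
go([*sock(2),.103],.133)"
```

```text
t: 40.75
tool_pos: [0.4691, 0.0227, 0.1211]
tool_rot: [3.134, 0.21, 0.0]
contact_force: [0.1, -0.7, -3.2]
opening: 0.0262
turn [ 0.03 -0.    0.05] shift(mm) [ 0.8 -0.7 18.1]
```

```bash
python3 -m creep '[[0.1,0.0005,-0.0004,0.008,0,0,0],[0.1,0,0,0.007,0,0,0],[0.1,0,0,0.003,0,0,0],[0.1,0,0,0.002,0,0,0],[0.1,0,0,0.002,0,0,0],[0.1,0,0,0.002,0,0,0],[0.1,0,0,0.002,0,0,0],[0.1,0,0,0.002,0,0,0],[0.1,0,0,0.002,0,0,0],[0.1,0,0,0,0,0,0],[0.1,0,0,0,0,0,0]]'
python3 -m creep '[[0.1,0,0,0.002,0,0,0],[0.1,0,0,0.002,0,0,0],[0.1,0,0,0,0,0,0],[0.1,0,0,0,0,0,0]]'
```

```text
t: 41.85
tool_pos: [0.469, 0.0242, 0.0903]
tool_rot: [-3.134, -0.212, 0.001]
contact_force: [1.2, 0.5, -3.5]
opening: 0.0261
t: 42.25
tool_pos: [0.4699, 0.0241, 0.0888]
tool_rot: [-3.134, -0.212, -0.001]
contact_force: [-4.4, 1.0, 7.6]
opening: 0.026
```

```bash
python3 -m creep '[[0.1,0,0,-0.01,0,0,0],[0.1,0,0,-0.025,0,0,0],[0.1,0,0,-0.025,0,0,0],[0.1,0,0,0,0,0,0],[0.1,0,0,0,0,0,0]]'
python3 -c "
from h import *
go([.617,-.267,.06],.133)"
```

```text
t: 42.75
tool_pos: [0.4695, 0.024, 0.1471]
tool_rot: [3.134, 0.212, 0.002]
contact_force: [-0.2, -0.2, -3.8]
opening: 0.0263
turn [ 0.01 -0.06  0.11] shift(mm) [107.6 308.   87.1]
```

```bash
python3 -m creep '[[0.1,0.01,0.028,0,0,0,0],[0.1,0.014,0.04,0,0,0,0],[0.1,0.014,0.04,0,0,0,0],[0.1,0.015,0.042,0,0,0,0],[0.1,0.015,0.042,0,0,0,0],[0.1,0.015,0.042,0,0,0,0],[0.1,0.014,0.04,0,0,0,0],[0.1,0.0106,0.034,0.02,0,0,0],[0.1,0,0,0.03,0,0,0],[0.1,0,0,0.03,0,0,0],[0.1,0,0,0.007,0,0,0],[0.1,0,0,0,0,0,0],[0.1,0,0,0,0,0,0],[0.1,0,0,0,0,0,0]]'
python3 - <<'E'
from h import *
go([.617,-.267,.049],.133)
c=calibration('wrist');a=snap('wrist','w17.png')
p=ctrl.get_obs()['tool_pos']
print([r['extent'] for r in models.search_frame('wrist','coaster')],[proj('wrist',[.614+dx,-.267+dy,.003],c).round() for dx,dy in((.055,0),(0,.055),(0,-.055))])
print([r['extent'] for r in models.search_frame('wrist','pusher')])
E
```

```text
t: 44.15
tool_pos: [0.6187, -0.2672, 0.0624]
tool_rot: [3.132, 0.212, 0.005]
contact_force: [-0.4, -0.2, -3.3]
opening: 0.026
turn [ 0.13 -0.17  0.13] shift(mm) [-1.7 -0.4 13.4]
[[171.9, 134.3, 327.4, 258.5]] [array([266., 138.]), array([176., 206.]), array([331., 225.])]
[[204.7, 174.6, 302.4, 351.6]]
```

```bash
python3 -m creep '[[0.1,-0.001,0,0.007,0,0,0],[0.1,0,0,0.004,0,0,0],[0.1,0,0,0.002,0,0,0],[0.1,0,0,0.001,0,0,0],[0.1,0,0,0,0,0,0],[0.1,0,0,0,0,0,0],[0.1,0,0,0,0,0,0]]'
```

```text
t: 45.0
tool_pos: [0.6163, -0.2667, 0.0479]
tool_rot: [-3.134, -0.212, 0.002]
contact_force: [-4.9, 2.7, 7.1]
opening: 0.0258
```

```bash
python3 -m creep '[[1,0,0,0,0,0,0],[1,0,0,0,0,0,0],[1,0,0,0,0,0,0],[1,0,0,0,0,0,0],[1,0,0,0,0,0,0],[1,0,0,-0.02,0,0,0],[1,0,0,-0.035,0,0,0],[1,0,0,-0.04,0,0,0],[1,0,0,-0.04,0,0,0],[1,0,0,-0.03,0,0,0],[1,0,0,-0.015,0,0,0],[1,0,0,0,0,0,0],[1,0,0,0,0,0,0]]'
python3 - <<'E'
from h import *
c=calibration('wrist');a=snap('wrist','w18.png').astype(int); print(ctrl.get_obs()['tool_pos'])
print('pusher',[r['extent'] for r in models.search_frame('wrist','pusher')],proj('wrist',[.617,-.267,.098],c),proj('wrist',[.617,-.267,.025],c))
go([.50,-.0,.26],.133)
E
```

```text
t: 46.3
tool_pos: [0.6158, -0.2665, 0.2243]
tool_rot: [-3.133, -0.212, 0.003]
contact_force: [-0.4, -0.6, -0.1]
opening: 0.0853
[ 0.61536047 -0.26627487  0.22313878]
pusher [[226.6, 133.1, 280.2, 195.7]] [256.45496472 179.73713051] [256.1883993  160.72141676]
turn [-0.17  0.22  0.11] shift(mm) [ -78.9 -279.1  -37.3]
```

```bash
python3 -m creep '[[1,-0.01,-0.03,0,0,0,0],[1,-0.012,-0.04,0,0,0,0],[1,-0.012,-0.042,0,0,0,0],[1,-0.012,-0.042,-0.01,0,0,0],[1,-0.012,-0.042,-0.01,0,0,0],[1,-0.01,-0.042,-0.01,0,0,0],[1,-0.006,-0.03,0,0,0,0],[1,-0.003,-0.011,0,0,0,0],[1,0,0,0,0,0,0],[1,0,0,0,0,0,0],[1,0,0,0,0,0,0]]'
python3 - <<'E'
from h import *
print([sock(i).round(4) for i in(3,1,2)])
for z in(.044,.057): print(z); b=blue(z,'w19.png')
E
```

```text
t: 47.5
tool_pos: [0.5027, -0.0018, 0.2553]
tool_rot: [3.134, 0.209, -0.002]
contact_force: [-0.7, -0.3, 0.2]
opening: 0.0853
[array([ 0.5642, -0.0486]), array([ 0.4809, -0.0597]), array([0.4698, 0.0236])]
0.044
stone [ 0.5647 -0.0487] res [-0.9 -0.8  0.8  0.8] (np.int32(285), np.int32(90), np.int32(40), np.int32(40))
stone [0.4707 0.0242] res [-0.3 -1.6  0.3  1.7] (np.int32(212), np.int32(163), np.int32(37), np.int32(36))
stone [ 0.4813 -0.0599] res [-0.8 -1.1  0.8  1.2] (np.int32(283), np.int32(163), np.int32(37), np.int32(37))
0.057
stone [ 0.5654 -0.0466] res [-1.6 -1.5  1.6  1.6] (np.int32(285), np.int32(90), np.int32(40), np.int32(40))
stone [ 0.485  -0.0574] res [-1.5 -1.8  1.4  2. ] (np.int32(283), np.int32(163), np.int32(37), np.int32(37))
stone [0.4742 0.0236] res [-0.9 -2.8  1.   3. ] (np.int32(212), np.int32(164), np.int32(37), np.int32(35))
```

```bash
python3 -m creep '[[1,-0.02,0.03,0,0,0,0],[1,-0.03,0.04,0,0,0,0],[1,-0.03,0.03,0,0,0,0],[1,-0.02,0.02,0,0,0,0],[1,0,0,0,0,0,0],[1,0,0,0,0,0,0],[1,0,0,0,0,0,0]]'
python3 - <<'E'
from h import *
for z in(.044,.057): print(z); b=blue(z,'w20.png')
c=calibration('wrist')
for n in('lid','coaster','pusher'): print(n,[r['extent'] for r in models.search_frame('wrist',n)][:1])
for cam in('top','side'):
    a=snap(cam,cam+'_end.png')
    for n in('lid','pusher','coaster','jar','candle','bowl'): print(cam,n,[(np.round(r['extent']).tolist(),round(r['conf'],2)) for r in models.search_frame(cam,n)][:2])
E
```

```text
t: 48.3
tool_pos: [0.42, -0.1329, 0.2561]
tool_rot: [-3.134, -0.212, -0.0]
contact_force: [1.1, 0.1, -0.6]
opening: 0.0854
0.044
stone [ 0.5572 -0.0483] res [-1.  -8.6  1.1 10. ] (np.int32(170), np.int32(0), np.int32(44), np.int32(33))
stone [0.4705 0.0256] res [-1.4 -0.2  1.5  0.3] (np.int32(98), np.int32(74), np.int32(44), np.int32(42))
stone [ 0.4825 -0.0591] res [-1.3 -0.7  1.4  0.8] (np.int32(177), np.int32(74), np.int32(40), np.int32(41))
0.057
stone [ 0.555  -0.0506] res [-1.9 -9.4  2.  11. ] (np.int32(170), np.int32(0), np.int32(44), np.int32(33))
stone [0.4715 0.0205] res [-2.2 -0.9  2.4  1.1] (np.int32(98), np.int32(74), np.int32(44), np.int32(42))
stone [ 0.4832 -0.0616] res [-1.6 -1.4  1.7  1.6] (np.int32(177), np.int32(74), np.int32(41), np.int32(41))
lid []
coaster []
pusher [[372.5, 0.0, 430.8, 23.0]]
top lid [([225.0, 58.0, 292.0, 127.0], 0.9)]
top pusher [([347.0, 131.0, 369.0, 155.0], 0.85), ([335.0, 125.0, 374.0, 162.0], 0.3)]
top coaster [([333.0, 126.0, 377.0, 162.0], 0.6)]
top jar []
top candle [([411.0, 216.0, 447.0, 247.0], 0.84)]
top bowl [([101.0, 152.0, 139.0, 183.0], 0.72), ([233.0, 141.0, 304.0, 210.0], 0.51)]
side lid [([144.0, 163.0, 209.0, 205.0], 0.97)]
side pusher [([245.0, 129.0, 261.0, 157.0], 0.84)]
side coaster [([145.0, 166.0, 210.0, 206.0], 0.61), ([238.0, 145.0, 265.0, 163.0], 0.55)]
side jar [([192.0, 297.0, 220.0, 346.0], 0.63)]
side candle [([208.0, 171.0, 277.0, 224.0], 0.62), ([316.0, 121.0, 338.0, 149.0], 0.61)]
side bowl [([151.0, 270.0, 182.0, 306.0], 0.56), ([246.0, 200.0, 257.0, 211.0], 0.51)]
```

Run:
```python
from h import *
for f,cam in(('a','top'),('t5','top'),('top_end','top'),('b','side'),('side_end','side')):
    im=cv2.imread(f'pics/{f}.png')[:,:,::-1].astype(int);m=((im[:,:,2]>im[:,:,0]+30)&(im[:,:,2]>im[:,:,1]+30)).astype('uint8')
    n,l,s,ce=cv2.connectedComponentsWithStats(m); print(f,[(s[i,4].item(),ce[i].round().tolist()) for i in range(1,n) if s[i,4]>15])
# lid/pusher numbers
p=cv2.imread('pics/top_end.png')
m=((p[:,:,0]>75)&(p[:,:,2]>140)).astype('uint8');m[:45]=0;m[135:]=0;m[:,:215]=0;m[:,310:]=0
k=max(cv2.findContours(m,0,1)[0],key=cv2.contourArea);b=cv2.approxPolyDP(cv2.convexHull(k),5,True)[:,0];W=np.array([atz('top',q,.013) for q in b]);print(W.round(3).tolist(),np.linalg.norm(W-np.roll(W,1,0),axis=1))
```

```text
a [(175, [400.0, 170.0]), (174, [160.0, 205.0]), (179, [357.0, 210.0])]
t5 [(177, [400.0, 170.0]), (177, [160.0, 205.0]), (172, [357.0, 210.0])]
top_end [(182, [281.0, 156.0]), (181, [285.0, 185.0]), (181, [255.0, 189.0])]
b [(70, [282.0, 138.0]), (83, [298.0, 162.0]), (180, [223.0, 272.0])]
side_end [(114, [235.0, 183.0]), (116, [258.0, 188.0]), (130, [250.0, 204.0])]
[[0.861, -0.055, 0.013], [0.687, -0.079, 0.013], [0.662, 0.096, 0.013], [0.836, 0.119, 0.013]] [0.17584833 0.1755148  0.17686611 0.17536972]
```

```bash
python3 -c "
from h import *
print(finish_job())"
```

```text
the job is handed in; nothing more can be done
None
```

I handed the job in at about 48 s of the 208 s allowed; no verdict is reported.

**What I did:**
- **Lid:** I tipped it about 15° by its pull with the far edge still on the rim, then laid it on the table behind the case.
- **Stones:** Three blue stones were there. I set them in sockets 1, 2 and 3 and pressed each home with the pusher. Each went down with a clear force drop and then met the floor, with the tool at 88.8 mm each time, matching the expected depth.
- **Pusher:** I stood it back on the coaster.

**Last checks:**
- **Stones:** From the wrist camera, the three stones read within about 1–2 mm of their sockets and fit the fully pressed height. The second view of the socket 3 stone was cut off at the picture's edge, so only one view confirms that one.
- **Lid:** It looks flat in the top view, with all four sides equal. They measured 176 mm rather than 180, which I put down to the colour threshold.
- **Pusher:** Upright, about 2–3 mm from the coaster's centre.
- **Fourth stone:** No other blue stone showed in the top or side pictures I scanned.
- **Bystanders:** The candle and bowl show where they started in both views. The jar was found unmoved only in the side view, as the detector missed it from above.

**Disagreement:** My first estimate of the case was about 2 mm off in y, which I corrected before the third stone and the pressing.

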